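# Check the tail fin of a moulded flask with sprung tweezers

### The arm

A 6-joint arm with a two-finger parallel gripper is mounted at the origin on the work surface. World frame = base frame: x ahead of the robot, y to its left, z up, the work surface at z = 0. Lengths are in mm, angles in degrees, forces in N, time in s.
With the tool pointing down it reaches from about 350 to 850 mm from the base axis. Payload 8.1 kg.
Tool frame: the origin (TCP) lies midway between the tips of the shut fingers; the grasp point (between the pads) lies 19 mm behind it; z points along the fingers, y is the line along which they close (so a half turn about z gives the same grasp; the last joint's range is limited). The gripper opens to 85 mm and grips with 20 to 120 N. Pads are 22 mm wide; open, the fingers measure 114 mm over their backs; the gripper's body (76 mm by 85 mm) begins 54 mm behind the grasp point. The pads swing forward as they close: fully open they stand 13 mm farther back than shut.
Start: joints at [63.976, 7.471, 85.268, -0, 87.261, -4.893], TCP at [216.277, 559.669, 231.292] pointing down, gripper open.
Joint ranges: [-169.43, 169.43], [-51.17, 129.36], [1.28, 143.12], [-76.62, 256.62], [0, 156.53], [-152.29, 152.29]. Speed limits (degrees/s): [136.94, 136.94, 159.86, 180, 180, 180].

### API

Orientations are given as [roll, pitch, yaw] about the fixed x, y, z axes, in that order (R = Rz(yaw) Ry(pitch) Rx(roll)).
In Python, from bench import r gives the robot as it stands.
- The arm moves only by the tool apply_moves, never from a script. Its argument "steps" is a list of rows, each a list of 7 numbers: the opening, from -1 (shut) to 1 (fully open), then the shift along the tool's x, y, z in mm, then the turn, a rotation vector about the tool's x, y, z in units of 5 degrees (1.0 is 5 degrees). A call has exactly 8 rows; each row shifts and turns the commanded pose from where the row before left it, along the tool's axes as they then stand; what a row does not reach is not made up. A row lasts 1/10 s, in which the tool goes at most 50 mm and 8.59 degrees, less where a joint would pass 70% of its speed; a pose out of reach is approached as far as the arm can. A call is refused whole if a number of a shift passes 50 or a number of a turn 1, either way. A call with a gripper value outside its range is refused whole. The fingers move at their own pace and stop on an object; "squeeze" is the grip in N (left out, the last holds). Time passes only in rows, so rows that do not move let the fingers close, or fill a call up. It gives the time, the measured TCP pose, the force, the opening and the grip force at its end, in the units of the state.
- r.sense(): the state, without advancing time (a new reading comes with each control period).
- r.snapshot(name): name is "scene" or "top"; returns a dict with "color" (400x640x3 uint8, blue, green, red), "depth" (400x640 float32, mm along the optical axis (not along the pixel's ray), 0 where there is no reading), "mtx" (3x3 intrinsics, pixels), "dist" ([k1, k2, p1, p2, k3] as OpenCV has them; the pictures are not rectified), "T" (4x4, takes a point from camera to world coordinates). Camera axes: x right, y down, z forward; pixel columns grow to the right and rows downward; lengths in mm; the calibration is good to about 2 mm. A picture is of the moment at which its call begins.
- r.hand_in(): hands the job in; it is judged then, once.
The state is a dict: "time": time; "joint_pos": joint angles; "qd": joint speeds; "joint_efforts": joint torques, N m; "tool_pos": TCP position; "tcp_rot": TCP orientation; "ft_force": force on the tool from outside, world axes, zero at the start; "wrist_torque": the same for the moment, N m; "finger_gap": finger opening in mm; "grip_force": force on a finger pad.
Only numpy, scipy, OpenCV 4.12 (cv2) and the standard library are available. Lean on these libraries where they do the work, as an engineer would, in place of code of your own. Each camera call takes 0.05 s, during which the arm holds its last target. There are 200 camera calls.

### The job

Press the blue hinged cover of the checking nest down until it snaps shut and stays shut by itself. Then take the sprung tweezers off their rest, squeeze them until the black pointer stands in the green mark (a tip gap of 20 mm), and hold the tips steady astride the beige fin at the front of the nest, one on each side, below its top edge and not touching it. The program finishes while still holding the tweezers there at that gap; leave the other things on the bench alone.

Things in the scene. Friction and masses are not known exactly. Their poses are not given: they have to be found in the camera images.
- nest: Checking nest fixed to the bench, on its left or right half (the rest is on the other): dark base plate 150 x 120 x 12 mm, aluminium rails up to 42 mm high, a beige flask moulding set in it. Origin: centre of its underside, on the bench. Its x axis points from the fin to the cover's hinge (away from the robot, within 0.35 rad), z up.
- fin_top (a point): Centre of the top edge of the beige fin, 75 mm above the bench, 85 mm in front (-x) of the nest's origin; axes as the nest's. The fin is an upright plate 6 mm thick (y), 44 mm long (x), its lower edge 28 mm above the bench, sticking out at the nest's front; the bench in front of it is clear.
- cover (a joint): Angle of the blue cover: 0 = shut (level), starts 0.35 to 0.7 rad open. Friction keeps it where it is left; at about 0.13 rad the brass nub on its edge meets a sprung ball in a post (64 mm high, beside the cover on the nest's +y side), which has to be pressed past; below about 0.05 rad the detent pulls it to 0 and holds it. Pressing takes 1 to 4 N at the orange spot.
- cover_axis (a point): Middle of the cover's hinge axis, 75 mm behind (+x of the nest) the nest's origin and 50 mm above the bench; the axis runs along the nest's y, and the front edge of the cover rises as it opens.
- cover_press (a point): Orange spot (32 mm wide) on the top face of the blue cover (118 x 104 x 8 mm), where to press: 95 mm from the hinge axis and 25 mm behind the cover's front edge, 54 mm above the bench when shut. Moves with the cover.
- rest: Fixed rest: wooden base 200 x 75 x 10 mm with two grey supports 36 mm high on which the tweezers lie: one 40 mm wide under the heel, one 70 mm wide 38 to 50 mm ahead of the origin. Between them the space is free down to the base. Origin: on the bench, under the tweezers' origin (within 5 mm); x axis towards the tips, away from the robot within 0.35 rad.
- tweezers: Sprung steel tweezers, 185 mm long, about 80 g (balance point 20 mm behind the origin), lying level on the rest, arms side by side, 14 mm high. Origin: on the centre line midway between the two black rubber finger plates, level with the arms' lower edge; x axis to the tips, z up. Both arms swing equally about pivots in the heel, 110 mm behind the origin; the spring reopens them.
- plate_left (a point): Centre of the outer face of the finger plate on the left (+y) arm, where to grip: a black rubber plate 46 mm long (along the arm) and 22 mm high, 7 mm above the tweezers' origin. Over both plates' outer faces it is about 52 mm open; at the mark the plates are parallel and 34 mm apart. Squeezing takes about 3 N at first, 12 N at the mark.
- plate_right (a point): The same on the right (-y) arm.
- pointer (a point): Tip of the black pointer on the right arm, 32 mm ahead of the tweezers' origin. It runs over a tongue fixed to the left arm: from white (open) through green (the mark) to red (squeezed too far).
- mark (a point): Middle of the 6.6 mm wide green mark on the tongue of the left arm. The tip gap is 20 mm when the pointer is over it.
- tip_left (a point): Inner edge of the tip of the left (+y) arm, half-way up it, 55 mm ahead of the tweezers' origin and 7 mm above it. The distance from tip_left to tip_right is the tip gap: 46 mm open, 20 mm at the green mark, about 2 mm squeezed fully. It changes 1.5 times as much as the width over the finger plates.
- tip_right (a point): The same point on the right arm (the -y one). The steel goes on 2 mm beyond both points.
- jug: Bystander: beige moulded jug, 90 mm wide, 155 mm high; origin at its foot.
- caps: Bystander: two stacked white caps, 44 mm wide, 26 mm high, between the nest and the rest; origin at the foot.
- collar: Bystander: beige collar ring, 48 mm wide, 14 mm high, between the nest and the rest; origin at the foot.
- driver: Bystander: screwdriver lying on the right of the bench.
- pigment: Bystander: jar with an orange cap, 56 mm wide, 90 mm high, on the right; origin at the foot.
- cup: Bystander: grey cup, 70 mm wide, 80 mm high, on the left; origin at the foot.
- brush: Bystander: brush lying on the left of the bench.

How it is judged:
By the outcome, as a careful person would: the job done as asked, in the order asked, and still so for the second after the job is handed in, while the arm keeps its last pose, push and grip.
It also fails if it takes over 51 s, if anything falls off the work surface, if the arm or the gripper's body presses on something with over 40 N, if the wrist force passes 120 N, or if a joint passes its speed limit or range.

## Working session

There is one attempt and no reset: what is moved stays moved. The work goes in short steps, Python scripts to look and compute and a tool call to move; the robot and the scene stay as the last step left them, time stands still between calls to the robot, and variables do not carry over. Pictures are saved under pics/ and viewed, at most 10 in all, crops included, and the job is handed in when it is done.

Besides the shell and the picture viewer there is one more tool, called after "Emit:" as a command line: name --pt "numbers of a row" for each row, then --argument value for the rest. apply_moves: Moves the arm, as the interface text tells. Its arguments: {"type":"object","properties":{"steps":{"type":"array"},"squeeze":{"type":"number"}},"required":["steps"]}

```bash
ls; mkdir -p pics; python3 - <<'E'
from bench import r
import cv2,pickle
s=r.sense();print(s)
for n in("scene","top"):
    d=r.snapshot(n);pickle.dump(d,open(f"{n}0.pkl","wb"));cv2.imwrite(f"pics/{n}0.png",d["color"]);print(n,d["mtx"],d["dist"],d["T"])
E
```

```text
pics
{'time': 0.0, 'joint_pos': array([ 6.39770525e+01,  7.51473934e+00,  8.53306699e+01,  1.15629291e-03,
        8.72624693e+01, -4.89090855e+00]), 'qd': array([-0.01708939,  0.00308659,  0.0010487 , -0.01181356, -0.06180496,
       -0.04086267]), 'joint_efforts': array([-2.41259790e-03, -5.69420063e+01, -5.00538468e+01, -6.47102897e-04,
        1.51854067e-02,  5.16394300e-05]), 'tool_pos': array([216.01377369, 559.16098315, 230.23496317]), 'tcp_rot': array([-1.79892613e+02, -1.03482550e-02,  1.58867895e+02]), 'ft_force': array([ 0.12176759, -0.40396478, -0.31319373]), 'wrist_torque': array([-0.0127914 ,  0.01666178, -0.01067941]), 'grip_force': 0.0, 'finger_gap': 85.24850652118472}
scene [[383.12309418   0.         323.20525482]
 [  0.         383.12309418 201.63859122]
 [  0.           0.           1.        ]] [-0.0454048  0.         0.         0.         0.       ] [[ 7.56143642e-01  5.67105142e-01 -3.26555586e-01  1.07093566e+03]
 [ 6.54401835e-01 -6.53556644e-01  3.80291928e-01 -5.07806697e+02]
 [ 2.24293476e-03 -5.01253898e-01 -8.65297347e-01  1.23488456e+03]
 [ 0.00000000e+00  0.00000000e+00  0.00000000e+00  1.00000000e+00]]
top [[425.84115338   0.         326.71543248]
 [  0.         425.84115338 206.05974175]
 [  0.           0.           1.        ]] [-0.07377113  0.          0.          0.          0.        ] [[ 5.59257828e-03 -9.90864706e-01  1.34743676e-01  4.64222896e+02]
 [-9.99574462e-01 -9.39699877e-03 -2.76150695e-02  2.58558451e+01]
 [ 2.86289839e-02 -1.34531898e-01 -9.90495608e-01  1.22756194e+03]
 [ 0.00000000e+00  0.00000000e+00  0.00000000e+00  1.00000000e+00]]
```

View pics/scene0.png

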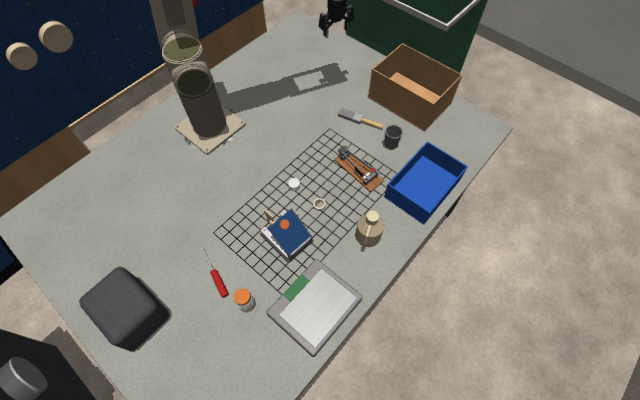

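View pics/top0.png

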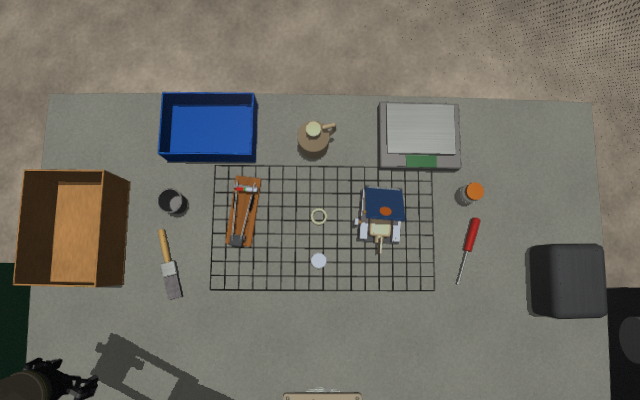

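The scene view shows the nest around (288,232) and the rest around (360,168). In the top view the nest is around (380,215), with its orange spot at (386,211) and the fin at (379,245). The tweezers on the rest are around (243,212), tips towards the top.

```bash
cat > h.py <<'E'
import numpy as np,cv2,pickle
def ray(d,uv):
    uv=np.asarray(uv,float).reshape(-1,1,2)
    n=cv2.undistortPoints(uv,d["mtx"],np.array(d["dist"],float))[:,0]
    v=np.c_[n,np.ones(len(n))]@d["T"][:3,:3].T
    return d["T"][:3,3],v
def onz(d,uv,z):
    o,v=ray(d,uv); return o+v*((z-o[2])/v[:,2])[:,None]
def proj(d,P):
    Ti=np.linalg.inv(d["T"]);rv=cv2.Rodrigues(Ti[:3,:3])[0]
    return cv2.projectPoints(np.asarray(P,float).reshape(-1,3),rv,Ti[:3,3],d["mtx"],np.array(d["dist"],float))[0][:,0]
def tri(d1,u1,d2,u2):
    o,v=ray(d1,u1);p,w=ray(d2,u2);v=v[0];w=w[0]
    t=np.linalg.lstsq(np.c_[v,-w],p-o,rcond=None)[0]
    a=o+t[0]*v;b=p+t[1]*w;return (a+b)/2,np.linalg.norm(a-b)
def cloud(d,u0,u1,v0,v1):
    uu,vv=np.meshgrid(np.arange(u0,u1),np.arange(v0,v1));z=d["depth"][v0:v1,u0:u1].ravel()
    uv=np.c_[uu.ravel(),vv.ravel()]
    n=cv2.undistortPoints(uv.reshape(-1,1,2).astype(float),d["mtx"],np.array(d["dist"],float))[:,0]
    P=np.c_[n,np.ones(len(n))]*z[:,None];return uv,P@d["T"][:3,:3].T+d["T"][:3,3],d["color"][v0:v1,u0:u1].reshape(-1,3)
E
python3 - <<'E'
import pickle,cv2,numpy as np
from h import *
t=pickle.load(open("top0.pkl","rb"));s=pickle.load(open("scene0.pkl","rb"))
f=lambda d,u0,u1,v0,v1,k:cv2.resize(d["color"][v0:v1,u0:u1],None,fx=k,fy=k,interpolation=cv2.INTER_CUBIC)
cv2.imwrite("pics/c1.png",np.hstack([f(t,220,270,172,252,7),f(t,350,412,180,260,7)]))
a=f(s,330,390,140,195,7);b=f(s,258,318,205,260,7);cv2.imwrite("pics/c2.png",np.hstack([a[:,:399],b[:,:400]]))
for n,d in(("t",t),("s",s)):
    hsv=cv2.cvtColor(d["color"],cv2.COLOR_BGR2HSV)
    m=cv2.inRange(hsv,(5,150,120),(14,255,255))
    c,_=cv2.findContours(m,0,2)
    for k in c:
        if cv2.contourArea(k)>15: print(n,cv2.minAreaRect(k))
# blue cover plane from depth
uv,P,c=cloud(t,350,412,180,260);hs=cv2.cvtColor(c[None],cv2.COLOR_BGR2HSV)[0]
b=(hs[:,0]>100)&(hs[:,0]<125)&(hs[:,1]>120)&(hs[:,2]>50)
print(b.sum(),P[b].min(0),P[b].max(0))
A=np.c_[P[b][:,:2],np.ones(b.sum())];co=np.linalg.lstsq(A,P[b][:,2],rcond=None)[0];print(co,np.std(A@co-P[b][:,2]))
E
```

```text
t ((385.0, 210.5), (7.0, 10.0), 90.0)
t ((230.0399627685547, 224.21998596191406), (3.535533905029297, 36.34529113769531), 8.130102157592773)
t ((250.4907684326172, 219.846435546875), (6.59795618057251, 51.08580780029297), 8.652542114257812)
t ((242.9261474609375, 213.32925415039062), (12.092464447021484, 40.049354553222656), 3.1798300743103027)
t ((475.0, 191.0), (16.0, 16.0), 90.0)
t ((247.73529052734375, 180.44117736816406), (24.40467643737793, 8.351822853088379), 12.52880859375)
s ((242.0, 296.0), (14.142135620117188, 15.55634880065918), 45.0)
s ((284.0, 224.0), (8.0, 8.0), 90.0)
989 [ 464.2228964  -214.76238473   53.73346711] [ 676.30385193   25.85584511 1227.5619405 ]
[-1.75661151e+00  8.97608558e-01  1.34561481e+03] 63.773075101617096
```

View pics/c1.png

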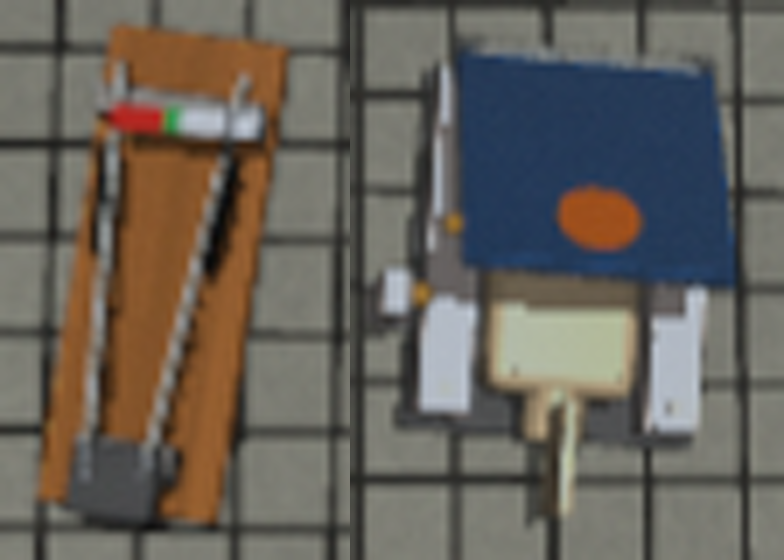

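View pics/c2.png

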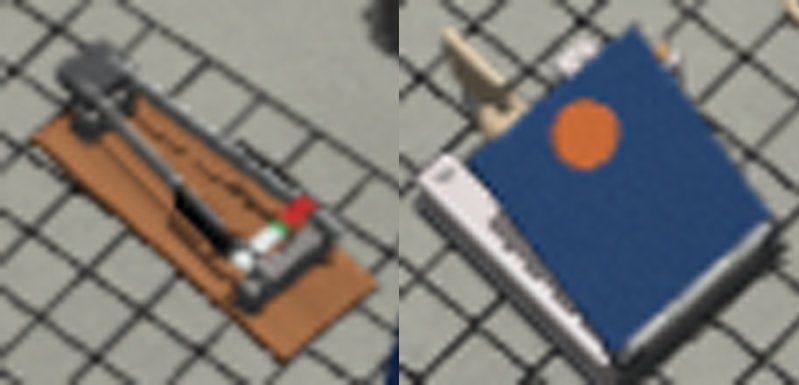

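c1: cover corners, orange spot at (598,217), the fin's top edge from about (562,395) to (567,515), tips at (120,65) and (243,80), heel at (120,478), green mark at (172,120). c2 shows the same things from the scene camera: cover corners at (635,28), (470,165), (615,352) and (772,220), fin top from (448,32).

```bash
cat > m.py <<'E'
import pickle
from h import *
t=pickle.load(open("top0.pkl","rb"));s=pickle.load(open("scene0.pkl","rb"))
np.set_printoptions(precision=1,suppress=True)
TL=lambda x,y:np.array([220+(x+.5)/7-.5,172+(y+.5)/7-.5])
TR=lambda x,y:np.array([350+(x-350+.5)/7-.5,180+(y+.5)/7-.5])
SL=lambda x,y:np.array([330+(x+.5)/7-.5,140+(y+.5)/7-.5])
SR=lambda x,y:np.array([258+(x-399+.5)/7-.5,205+(y+.5)/7-.5])
E
python3 - <<'E'
from m import *
def sp(d,u0,u1,v0,v1):
    h=cv2.cvtColor(d["color"],cv2.COLOR_BGR2HSV);m=cv2.inRange(h,(5,150,100),(15,255,255))
    k=np.zeros_like(m);k[v0:v1,u0:u1]=m[v0:v1,u0:u1];M=cv2.moments(k,True);return (M["m10"]/M["m00"],M["m01"]/M["m00"])
a,b=sp(t,376,395,203,218),sp(s,276,292,216,232)
print("spot",a,b,tri(t,a,s,b))
for n,x,y in(("FL",TR(465,263),SR(635,28)),("FR",TR(735,287),SR(470,165)),("BR",TR(710,70),SR(615,352)),("BL",TR(460,55),SR(772,220))):
    print(n,tri(t,x,s,y))
print("fin front",tri(t,TR(567,515),s,SR(448,32)),onz(t,[TR(567,515),TR(561,395)],75))
print("fin scene onz",onz(s,[SR(448,32),SR(520,100)],75))
print("rails z42",onz(t,[TR(697,432),TR(706,290),TR(419,410),TR(425,300),TR(472,410),TR(647,430)],42))
print("tips/heel z50",onz(t,[TL(120,65),TL(243,80)],50),onz(t,[TL(75,440),TL(175,448),TL(68,505),TL(155,522)],52))
print("wood",onz(t,[TL(112,27),TL(285,47),TL(215,522),TL(40,497)],10))
print("arm at plate top",onz(t,[TL(95,200),TL(232,215)],54))
for n,(u0,u1,v0,v1) in dict(tw=(220,262,174,250)).items():
    uv,P,c=cloud(t,u0,u1,v0,v1);z=P[:,2];print(np.histogram(z,[-20,5,15,25,35,45,55,65,2000]))
    k=(z>38)&(z<70);q=P[k];print(q.mean(0),q.min(0),q.max(0))
uv,P,c=cloud(t,370,390,236,256);k=(P[:,2]>55)&(P[:,2]<90);print("fin depth",P[k])
E
```

```text
spot (384.9583333333333, 210.73611111111111) (284.1774193548387, 223.7741935483871) (array([ 604.9, -160.7,  110. ]), np.float64(0.8578447541605756))
FL (array([ 586.9, -108. ,  119.8]), np.float64(1.1436291900649782))
FR (array([ 578.6, -210.4,  118.8]), np.float64(0.7399983736180752))
BR (array([ 672.1, -216.8,   54. ]), np.float64(1.9868188116585552))
BL (array([ 679.2, -115.7,   46.7]), np.float64(0.39253039734775547))
fin front (array([ 495. , -152.8,   68. ]), np.float64(3.1432844366744916)) [[ 493.8 -152.9   75. ]
 [ 540.2 -151.    75. ]]
fin scene onz [[ 499.5 -153.8   75. ]
 [ 553.  -157.5   75. ]]
rails z42 [[ 527.9 -210.7   42. ]
 [ 585.  -215.2   42. ]
 [ 536.   -99.    42. ]
 [ 580.1 -101.6   42. ]
 [ 536.1 -120.3   42. ]
 [ 528.6 -190.5   42. ]]
tips/heel z50 [[693.4 246.2  50. ]
 [687.8 196.7  50. ]] [[542.7 258.5  52. ]
 [540.  219.   52. ]
 [517.2 260.4  52. ]
 [510.8 226.   52. ]]
wood [[717.2 257.6  10. ]
 [709.5 185.4  10. ]
 [512.7 208.7  10. ]
 [522.2 280.2  10. ]]
arm at plate top [[638.  253.5  54. ]
 [632.5 198.8  54. ]]
(array([1402, 1206,   37,   26,   98, 
[... 605 characters left out ...]
.5]
 [ 518.8 -149.9   68. ]
 [ 518.3 -151.1   77.8]
 [ 518.4 -154.    76.6]
 [ 515.9 -149.4   70.6]
 [ 515.6 -151.    78.4]
 [ 515.6 -153.8   78. ]
 [ 513.4 -149.9   67.3]
 [ 513.  -151.4   75.8]
 [ 513.1 -154.2   74.8]
 [ 510.6 -149.7   68.3]
 [ 510.3 -151.5   74.8]
 [ 510.2 -153.7   77.9]
 [ 507.7 -148.9   73.9]
 [ 507.7 -151.5   74.6]
 [ 507.6 -154.1   75.5]
 [ 504.9 -148.6   75.4]
 [ 504.8 -150.8   79.1]
 [ 505.  -154.3   73.7]
 [ 502.3 -149.3   71. ]
 [ 502.1 -151.    77.8]
 [ 502.2 -154.    75.7]
 [ 500.  -148.4   58.3]
 [ 499.6 -148.8   73.9]
 [ 499.5 -151.    77.4]
 [ 499.6 -154.1   74.7]
 [ 497.3 -148.4   57.9]
 [ 496.8 -148.6   74.8]
 [ 496.8 -151.2   76. ]
 [ 496.7 -153.3   80. ]]
```

```bash
cat > plan.py <<'E'
import numpy as np
from scipy.spatial.transform import Rotation as R
def plan(p,yaw,q,yaw2,n,rpy=None):
    """equal rows from p,yaw to q,yaw2 with the tool pointing down; prints first & last shift in tool axes"""
    p=np.array(p,float);d=(np.array(q)-p)/n;dy=((yaw2-yaw+180)%360-180)/n
    for i in range(n):
        M=R.from_euler("xyz",[180,0,yaw+dy*i],degrees=True)
        print(np.round(M.inv().apply(d),1),"turn z",round(-dy/5,3))
E
python3 - <<'E'
from plan import *
plan([216.3,559.7,231.3],158.87,[603,-160,170],175.5,17)
E
```

```text
[-36.5 -31.3   3.6] turn z -0.196
[-35.9 -31.9   3.6] turn z -0.196
[-35.4 -32.5   3.6] turn z -0.196
[-34.8 -33.1   3.6] turn z -0.196
[-34.3 -33.7   3.6] turn z -0.196
[-33.7 -34.3   3.6] turn z -0.196
[-33.1 -34.9   3.6] turn z -0.196
[-32.5 -35.4   3.6] turn z -0.196
[-31.9 -36.    3.6] turn z -0.196
[-31.3 -36.5   3.6] turn z -0.196
[-30.6 -37.    3.6] turn z -0.196
[-30.  -37.5   3.6] turn z -0.196
[-29.4 -38.1   3.6] turn z -0.196
[-28.7 -38.6   3.6] turn z -0.196
[-28.  -39.    3.6] turn z -0.196
[-27.4 -39.5   3.6] turn z -0.196
[-26.7 -40.    3.6] turn z -0.196
```

Emit:
apply_moves --pt "-1 -36.5 -31.3 3.6 0 0 -0.2" --pt "-1 -35.9 -31.9 3.6 0 0 -0.2" --pt "-1 -35.4 -32.5 3.6 0 0 -0.2" --pt "-1 -34.8 -33.1 3.6 0 0 -0.2" --pt "-1 -34.3 -33.7 3.6 0 0 -0.2" --pt "-1 -33.7 -34.3 3.6 0 0 -0.2" --pt "-1 -33.1 -34.9 3.6 0 0 -0.2" --pt "-1 -32.5 -35.4 3.6 0 0 -0.2" --squeeze 20

```text
time: 0.9
tool_pos: [399.0, 219.3, 202.1]
tcp_rot: [-180.0, -0.0, 166.9]
ft_force: [0.2, 0.9, -0.3]
finger_gap: -0.1
grip_force: 0.0
```

Emit:
apply_moves --pt "-1 -31.9 -36 3.6 0 0 -0.2" --pt "-1 -31.3 -36.5 3.6 0 0 -0.2" --pt "-1 -30.6 -37 3.6 0 0 -0.2" --pt "-1 -30 -37.5 3.6 0 0 -0.2" --pt "-1 -29.4 -38 3.6 0 0 -0.2" --pt "-1 -28.7 -38.6 3.6 0 0 -0.2" --pt "-1 -28 -39 3.6 0 0 -0.2" --pt "-1 -27.4 -39.5 3.6 0 0 -0.13"

```text
time: 1.7
tool_pos: [582.7, -118.5, 173.0]
tcp_rot: [180.0, -0.0, 174.5]
ft_force: [0.0, 0.2, 1.0]
finger_gap: -0.3
grip_force: 0.0
```

Emit:
apply_moves --pt "-1 -12.3 -20 19 0 0 -0.1" --pt "-1 -12.3 -20 19 0 0 -0.1" --pt "-1 0 0 14 0 0 0" --pt "-1 1 0 14 0 0 0" --pt "-1 4.5 0 8 0 0 0" --pt "-1 4.5 0 8 0 0 0" --pt "-1 4.5 0 8 0 0 0" --pt "-1 0 0 0 0 0 0"

```text
time: 2.5
tool_pos: [587.3, -156.6, 82.6]
tcp_rot: [180.0, -0.1, 175.6]
ft_force: [0.5, -0.2, -0.7]
finger_gap: -0.1
grip_force: 0.0
```

Emit:
apply_moves --pt "-1 1.5 0 6 0 0 0" --pt "-1 1.5 0 6 0 0 0" --pt "-1 1 0 5 0 0 0" --pt "-1 0.5 0 4 0 0 0" --pt "-1 0.5 0 3 0 0 0" --pt "-1 0 0 2 0 0 0" --pt "-1 0 0 1 0 0 0" --pt "-1 0 0 0 0 0 0"

```text
time: 3.3
tool_pos: [583.4, -157.0, 56.2]
tcp_rot: [180.0, -0.0, 175.5]
ft_force: [0.3, 0.2, -0.1]
finger_gap: -0.1
grip_force: 0.0
```

Emit:
apply_moves --pt "-1 0 0 1 0 0 0" --pt "-1 0 0 1 0 0 0" --pt "-1 0 0 0.5 0 0 0" --pt "-1 0 0 0.5 0 0 0" --pt "-1 0 0 0 0 0 0" --pt "-1 0 0 0 0 0 0" --pt "-1 0 0 0 0 0 0" --pt "-1 0 0 0 0 0 0"

```text
time: 4.1
tool_pos: [583.7, -157.1, 53.9]
tcp_rot: [180.0, -0.0, 175.5]
ft_force: [-2.4, 1.6, 3.7]
finger_gap: -0.1
grip_force: 2.3
```

Emit:
apply_moves --pt "-1 0 0 -45 0 0 0" --pt "-1 0 0 -45 0 0 0" --pt "-1 -2.5 45 -18 0 0 0" --pt "-1 -2.5 45 -18 0 0 0" --pt "1 -2.5 47.5 0 0 0 0.1" --pt "1 -2.5 47.5 0 0 0 0.1" --pt "1 -2.5 47.5 0 0 0 0.1" --pt "1 -2.5 47.5 0 0 0 0.1"

```text
time: 4.9
tool_pos: [623.1, 122.4, 179.6]
tcp_rot: [180.0, 0.0, 173.5]
ft_force: [0.1, -0.1, -0.2]
finger_gap: 58.1
grip_force: 0.0
```

```bash
python3 - <<'E'
from bench import r
import cv2,pickle,numpy as np
D={}
for n in("scene","top"):
    D[n]=r.snapshot(n);pickle.dump(D[n],open(f"{n}1.pkl","wb"))
f=lambda d,u0,u1,v0,v1,k:cv2.resize(d["color"][v0:v1,u0:u1],None,fx=k,fy=k,interpolation=cv2.INTER_CUBIC)
cv2.imwrite("pics/c3.png",np.hstack([f(D["scene"],258,314,200,265,7),f(D["top"],352,408,190,255,7)]))
from m import *
g=lambda h,m:0
def sp(d,lo,hi,u0,u1,v0,v1):
    h=cv2.cvtColor(d["color"],cv2.COLOR_BGR2HSV);m=cv2.inRange(h,lo,hi)
    k=np.zeros_like(m);k[v0:v1,u0:u1]=m[v0:v1,u0:u1];M=cv2.moments(k,True)
    return (M["m10"]/M["m00"],M["m01"]/M["m00"]),M["m00"]
lo,hi=(45,80,60),(85,255,255)
a,b=sp(t,lo,hi,222,262,178,200),sp(s,lo,hi,358,380,160,185);print("green",a,b,tri(t,a[0],s,b[0]))
lo,hi=(0,190,120),(6,255,255)
a,b=sp(t,lo,hi,222,262,178,200),sp(s,lo,hi,358,380,160,185);print("red",a,b,tri(t,a[0],s,b[0]))
lo,hi=(5,150,100),(15,255,255)
a,b=sp(D["top"],lo,hi,376,395,203,232),sp(D["scene"],lo,hi,270,300,212,245);print("spot",a,b,tri(t,a[0],s,b[0]))
print(r.sense()["tool_pos"])
E
```

```text
green ((244.25, 188.75), 4.0) ((370.0, 172.0), 1.0) (array([671.6, 224.8,  49.3]), np.float64(1.152730370719368))
red ((239.26315789473685, 188.89473684210526), 19.0) ((372.0, 169.83333333333334), 6.0) (array([671.1, 238.8,  48. ]), np.float64(0.4603353252485266))
spot ((376.25, 222.75), 4.0) ((280.9107142857143, 227.17857142857142), 56.0) (array([ 577.2, -151.3,   34.7]), np.float64(9.49608572774599))
[623.  126.6 179.3]
```

View pics/c3.png

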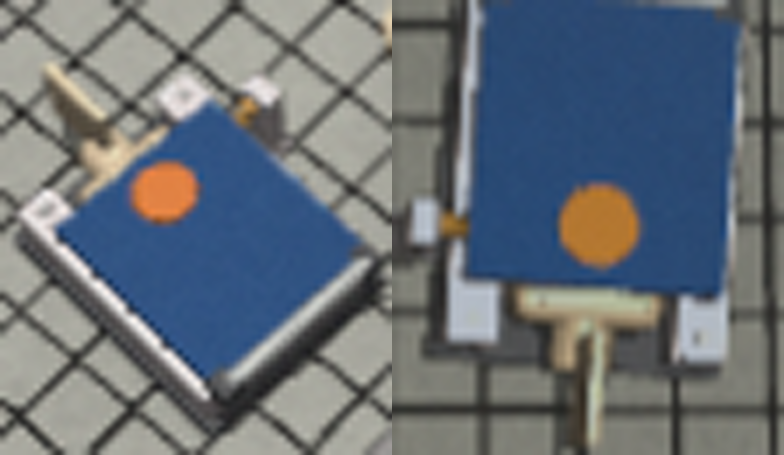

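The cover is shut and level: the spot is at (165,192) and (600,225), and the nub sits under the post's ball. Next, the tweezers.

Emit:
apply_moves --pt "1 -0.8 34 10 0 0 0" --pt "1 -0.8 34 10 0 0 0" --pt "1 -0.8 34 10 0 0 0" --pt "1 0 0 20 0 0 0" --pt "1 0 0 20 0 0 0" --pt "1 0 0 20 0 0 0" --pt "1 0 0 10 0 0 0" --pt "1 0 0 0 0 0 0"

```text
time: 5.8
tool_pos: [635.5, 220.8, 77.3]
tcp_rot: [-179.9, -0.2, 173.5]
ft_force: [-0.3, 0.1, -0.7]
finger_gap: 85.5
grip_force: 0.0
```

```bash
python3 - <<'E'
from bench import r
import cv2,pickle,numpy as np
from m import *
D={}
for n in("scene","top"):
    D[n]=r.snapshot(n);pickle.dump(D[n],open(f"{n}2.pkl","wb"))
f=lambda d,u0,u1,v0,v1,k:cv2.resize(d["color"][v0:v1,u0:u1],None,fx=k,fy=k,interpolation=cv2.INTER_CUBIC)
cv2.imwrite("pics/c4.png",np.hstack([f(D["scene"],330,385,140,195,7),f(D["top"],215,270,172,227,7)]))
print(r.sense()["tool_pos"],r.sense()["tcp_rot"],r.sense()["finger_gap"])
print("plates z54",onz(t,[TL(105,140),TL(97,255),TL(235,150),TL(215,272)],54))
c=np.array([(165+.5)/7-.5+258,(192.5)/7-.5+200]),np.array([352+(600-392+.5)/7-.5,190+225.5/7-.5])
print("spot",tri(s,c[0],t,c[1]),onz(t,c[1],54))
F=lambda x,y:[352+(x-392+.5)/7-.5,190+(y+.5)/7-.5]
print("fin",onz(t,[F(592,447),F(598,335)],75))
E
```

```text
[637.3 221.4  80.3] [180.    0.  173.5] 85.32993358202563
plates z54 [[662.2 250.3  54. ]
 [616.  251.9  54. ]
 [658.6 198.4  54. ]
 [609.6 204.9  54. ]]
spot (array([ 581.5, -159.2,   52.7]), np.float64(0.10694319829809401)) [[ 581.4 -159.    54. ]]
fin [[ 493.  -151.7   75. ]
 [ 536.3 -154.5   75. ]]
```

View pics/c4.png

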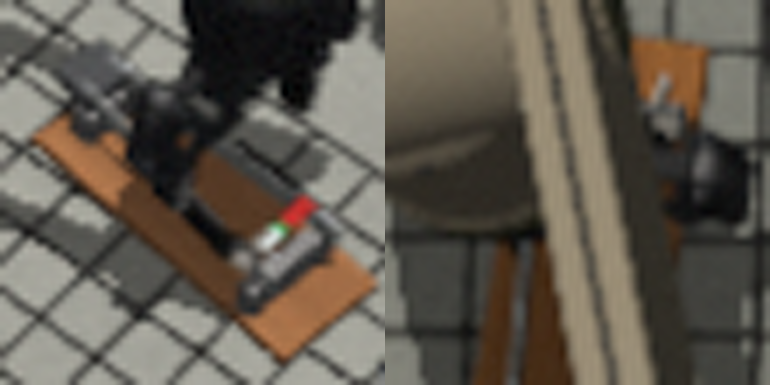

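The scene view shows the fingers open above the plates. They need to go about 6 mm further in +y; the top view is blocked by the arm.

Emit:
apply_moves --pt "1 0.7 6 0 0 0 0" --pt "1 0 0 15 0 0 0" --pt "1 0 0 15 0 0 0" --pt "1 0 0 15 0 0 0" --pt "1 0 0 10 0 0 0" --pt "1 0 0 0 0 0 0" --pt "1 0 0 0 0 0 0" --pt "1 0 0 0 0 0 0"

```text
time: 6.7
tool_pos: [637.5, 227.7, 25.5]
tcp_rot: [180.0, 0.1, 173.5]
ft_force: [-0.0, -0.6, 0.9]
finger_gap: 85.5
grip_force: 0.0
```

Emit:
apply_moves --pt "0.4 0 0 0 0 0 0" --pt "0.3 0 0 0 0 0 0" --pt "0.2 0 0 0 0 0 0" --pt "0.1 0 0 0 0 0 0" --pt "0 0 0 0 0 0 0" --pt "-0.1 0 0 0 0 0 0" --pt "-0.1 0 0 0 0 0 0" --pt "-0.1 0 0 0 0 0 0" --squeeze 30

```text
time: 7.5
tool_pos: [638.2, 227.9, 26.7]
tcp_rot: [179.9, 0.2, 173.5]
ft_force: [-1.3, -1.7, 8.6]
finger_gap: 39.1
grip_force: 10.6
```

Emit:
apply_moves --pt "-0.1 0 0 -2 0 0 0" --pt "-0.1 0 0 -4 0 0 0" --pt "-0.1 0 0 -8 0 0 0" --pt "-0.15 0 0 -15 0 0 0" --pt "-0.2 0 0 -20 0 0 0" --pt "-0.2 0 0 -20 0 0 0" --pt "-0.2 0 0 -20 0 0 0" --pt "-0.2 0 0 0 0 0 0"

```text
time: 8.3
tool_pos: [639.6, 228.4, 119.2]
tcp_rot: [179.8, 0.4, 173.5]
ft_force: [0.8, -0.4, 0.3]
finger_gap: 34.4
grip_force: 11.6
```

Emit:
apply_moves --pt "-0.2 9 -20 0 0 0 -0.05" --pt "-0.2 17 -38 0 0 0 -0.05" --pt "-0.2 17 -38 0 0 0 -0.05" --pt "-0.2 17 -38 0 0 0 -0.05" --pt "-0.2 17 -38 0 0 0 -0.05" --pt "-0.2 17 -38 0 0 0 -0.05" --pt "-0.2 17 -38 0 0 0 -0.05" --pt "-0.2 17 -38 0 0 0 -0.05"

```text
time: 9.1
tool_pos: [480.5, -45.8, 113.2]
tcp_rot: [-180.0, -0.0, 175.5]
ft_force: [0.5, -0.3, -0.1]
finger_gap: 34.4
grip_force: 11.6
```

Emit:
apply_moves --pt "-0.2 17 -38 0 0 0 0" --pt "-0.2 17 -38 0 0 0 0" --pt "-0.2 8 -20 0 0 0 0" --pt "-0.2 0 0 0 0 0 0" --pt "-0.2 0 0 0 0 0 0" --pt "-0.2 0 0 0 0 0 0" --pt "-0.2 0 0 0 0 0 0" --pt "-0.2 0 0 0 0 0 0"

```text
time: 9.9
tool_pos: [432.7, -136.3, 113.6]
tcp_rot: [180.0, -0.0, 175.6]
ft_force: [0.5, -0.6, -1.2]
finger_gap: 34.6
grip_force: 11.6
```

```bash
python3 - <<'E'
from bench import r
import cv2,pickle,numpy as np
from m import *
D={}
for n in("scene","top"):
    D[n]=r.snapshot(n);pickle.dump(D[n],open(f"{n}3.pkl","wb"))
q=r.sense();print(q["tool_pos"],q["tcp_rot"],q["finger_gap"],q["grip_force"])
p=q["tool_pos"]+np.array([45,-4,20])
L=[]
for n in("scene","top"):
    d=D[n];u=proj(d,p)[0].astype(int);print(n,u-28);L.append(cv2.resize(d["color"][u[1]-28:u[1]+28,u[0]-28:u[0]+28],None,fx=7,fy=7,interpolation=cv2.INTER_CUBIC))
cv2.imwrite("pics/c5.png",np.hstack(L))
E
```

```text
[ 432.6 -136.5  113.6] [180.   -0.  175.6] 34.587532383205776 11.568006724119186
scene [232 166]
top [351 230]
```

View pics/c5.png

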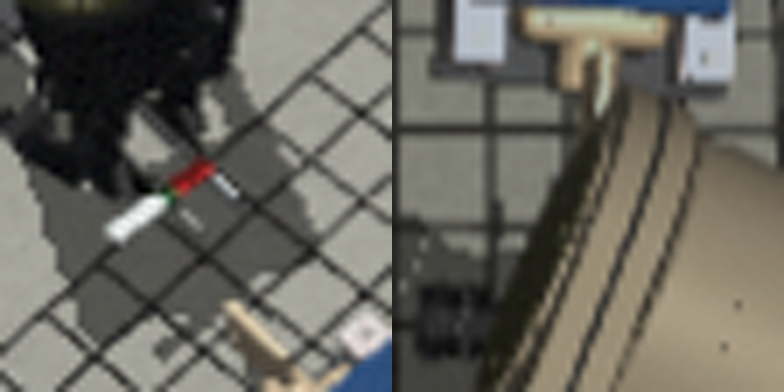

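c5, scene half: the pointer covers the green between white and red at about (170,195), and the tips end at about (237,195) and (200,228). The fin is at (240,310). In the top half the arm hides the tweezers.

```bash
python3 - <<'E'
import pickle
from h import *
np.set_printoptions(precision=1,suppress=True)
s=pickle.load(open("scene3.pkl","rb"))
S=lambda x,y:[232+(x+.5)/7-.5,166+(y+.5)/7-.5]
for z in(125,130,137): print(z,onz(s,[S(237,195),S(200,228),S(167,195),S(112,238),S(210,163)],z))
cv2.imwrite("pics/c6.png",cv2.resize(s["color"][180:206,244:272],None,fx=20,fy=20,interpolation=cv2.INTER_NEAREST))
# depth along tongue (white/red pixels)
h=cv2.cvtColor(s["color"],cv2.COLOR_BGR2HSV)
uv,P,c=cloud(s,240,270,180,206)
hs=cv2.cvtColor(c[None],cv2.COLOR_BGR2HSV)[0]
red=((hs[:,0]<8)|(hs[:,0]>172))&(hs[:,1]>150)&(hs[:,2]>90); wh=(hs[:,1]<40)&(hs[:,2]>150);gr=(hs[:,0]>45)&(hs[:,0]<85)&(hs[:,1]>60)
for n,k in(("red",red),("white",wh),("green",gr)): print(n,k.sum()); print(np.c_[uv[k],P[k]][::max(1,k.sum()//12)])
k=(P[:,2]>100)&(P[:,2]<150)&(P[:,0]>475);print(np.c_[uv[k],P[k]])
E
```

```text
125 [[ 483.  -124.1  125. ]
 [ 482.7 -148.9  125. ]
 [ 457.3 -146.4  125. ]
 [ 454.7 -180.6  125. ]
 [ 460.  -119.9  125. ]]
130 [[ 485.6 -125.9  130. ]
 [ 485.4 -150.6  130. ]
 [ 460.1 -148.   130. ]
 [ 457.5 -182.1  130. ]
 [ 462.7 -121.6  130. ]]
137 [[ 489.3 -128.3  137. ]
 [ 489.1 -152.8  137. ]
 [ 463.9 -150.3  137. ]
 [ 461.4 -184.2  137. ]
 [ 466.6 -124.1  137. ]]
red 12
[[ 260.   189.   463.8 -128.5  138.4]
 [ 261.   189.   466.6 -126.4  139. ]
 [ 259.   190.   468.2 -136.   145.9]
 [ 260.   190.   464.9 -130.2  135.4]
 [ 261.   190.   470.  -129.6  140. ]
 [ 257.   191.   464.8 -142.5  143.8]
 [ 258.   191.   465.1 -138.9  139.8]
 [ 259.   191.   467.6 -136.6  139.7]
 [ 260.   191.   469.9 -134.3  139.2]
 [ 257.   192.   465.6 -144.   140.1]
 [ 258.   192.   466.9 -141.   137.8]
 [ 259.   192.   469.9 -139.1  138.7]]
white 62
[[ 261.   180.   358.9  -48.1   -3.2]
 [ 262.   182.   372.9  -55.     4.7]
 [ 263.   184.   379.6  -57.2    0. ]
 [ 262.   185.   379.4  -62.5   -1. ]
 [ 253.   186.   358.7  -89.5    2.6]
 [ 255.   187.   364.9  -86.    -2.3]
 [ 263.   191.   476.3 -
[... 426 characters left out ...]
-149.8  136.3]
 [ 256.   194.   465.7 -149.9  134.7]]
[[ 263.   191.   476.3 -126.9  136.9]
 [ 263.   192.   478.3 -129.1  135.5]
 [ 264.   192.   481.  -127.   135.6]
 [ 263.   193.   475.8 -128.5  125.4]
 [ 264.   193.   480.8 -127.9  130.1]
 [ 265.   193.   487.2 -128.1  137.2]
 [ 264.   194.   480.7 -128.8  124.6]
 [ 265.   194.   485.5 -128.   128.7]
 [ 266.   194.   488.3 -125.9  129.3]
 [ 265.   195.   485.6 -129.   123.6]
 [ 266.   195.   488.9 -127.3  125. ]
 [ 258.   196.   476.5 -150.9  134.7]
 [ 258.   197.   477.2 -152.4  130.9]
 [ 259.   197.   483.8 -152.7  138.5]
 [ 259.   198.   481.8 -152.5  129.5]
 [ 260.   198.   487.5 -152.2  135.4]
 [ 260.   199.   488.2 -153.7  131.4]]
```

View pics/c6.png

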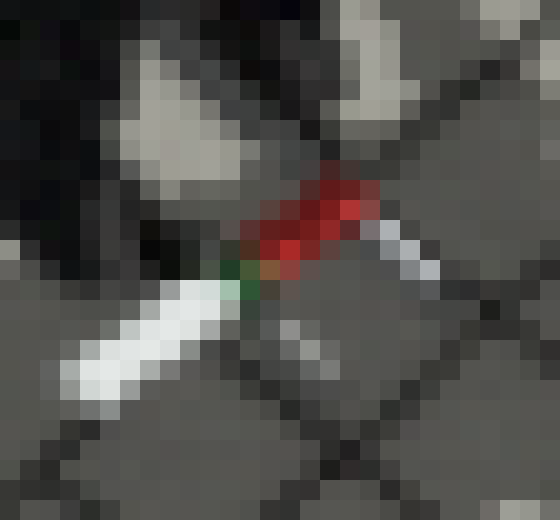

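c6: the pointer's dark pixels fall on the green ones at about (240,270), between white and red. The tips in depth are at (488,-127.5) and (488,-152.7), z about 131. Next I move sideways and down, staying in front of the fin.

Emit:
apply_moves --pt "-0.2 3 -6 0 0 0 0" --pt "-0.205 3 -5.5 10 0 0 0" --pt "-0.21 0 0 15 0 0 0" --pt "-0.21 0 0 15 0 0 0" --pt "-0.21 0 0 15 0 0 0" --pt "-0.21 0 0 10 0 0 0" --pt "-0.21 0 0 5 0 0 0" --pt "-0.21 0 0 0 0 0 0"

```text
time: 10.8
tool_pos: [424.9, -148.0, 42.8]
tcp_rot: [180.0, -0.1, 175.5]
ft_force: [0.3, -0.0, -0.2]
finger_gap: 34.1
grip_force: 11.8
```

```bash
cat > look.py <<'E'
from bench import r
import sys,pickle
from h import *
np.set_printoptions(precision=1,suppress=True)
s=r.snapshot("scene");pickle.dump(s,open(f"scene{sys.argv[1]}.pkl","wb"))
q=r.sense();print(q["time"],q["tool_pos"],q["tcp_rot"],q["finger_gap"],q["grip_force"],q["ft_force"])
p=q["tool_pos"]+np.array([60,-5,17]);u=proj(s,p)[0].astype(int);print(u)
uv,P,c=cloud(s,u[0]-22,u[0]+22,u[1]-18,u[1]+18)
hs=cv2.cvtColor(c[None],cv2.COLOR_BGR2HSV)[0]
k=(P[:,2]>40)&(P[:,2]<85)&(P[:,0]>470)&(P[:,0]<540)&(abs(P[:,1]+152)<30)
o=np.lexsort((P[k][:,0],)) 
print(np.c_[uv,P,hs][k][o].astype(int))
v=cv2.resize(s["color"][u[1]-18:u[1]+18,u[0]-22:u[0]+22],None,fx=17,fy=16,interpolation=cv2.INTER_NEAREST)
cv2.imwrite(f"pics/l{sys.argv[1]}.png",v)
E
python3 look.py 4
```

```text
10.85 [ 425.4 -148.2   43.6] [180.   -0.  175.5] 34.11306852566758 11.815967559814453 [-1.  -1.  -0.7]
[262 208]
[[ 262  204  470 -140   59   45    5  106]
 [ 258  209  474 -163   60  105    5  108]
 [ 263  205  474 -140   56   75    5   96]
 [ 258  208  474 -162   66  105   11  186]
 [ 263  204  475 -139   63   45    7  143]
 [ 259  210  480 -164   60   60    3   79]
 [ 259  209  480 -163   66   80    6  126]
 [ 264  206  481 -141   58   30    4   69]
 [ 264  205  481 -140   64   50    7  116]
 [ 264  210  495 -154   64   20   49  130]
 [ 264  209  497 -154   74   23   40  186]
 [ 265  209  498 -151   71   22   46  214]
 [ 265  213  499 -156   50   19   51  106]
 [ 265  211  501 -155   65   19   63  129]
 [ 266  214  501 -154   42   19   66   81]
 [ 265  212  501 -156   60   18   59   87]
 [ 265  210  501 -154   72   21   57  198]
 [ 266  210  505 -152   73   20   57  207]
 [ 266  213  505 -156   57   18   60   85]
 [ 266  211  507 -154   72   19   61  198]
 [ 266  212  507 -155   66   19   61  129]
 [ 267  214  509 -155   54   18   64   87]
 [ 267  215  509 -156   48   17   59   82
[... 893 characters left out ...]
   56  183]
 [ 271  219  529 -157   44   18   62   82]
 [ 271  214  530 -153   76   21   32  168]
 [ 271  218  531 -157   54   16   60   81]
 [ 271  215  531 -154   73   22   46  214]
 [ 271  217  533 -157   64   19   64   96]
 [ 271  216  533 -157   71   22   55  171]
 [ 272  215  536 -153   77   20   35  184]
 [ 272  216  536 -155   72   23   49  210]
 [ 272  220  536 -159   48   17   56   82]
 [ 272  217  536 -156   66   22   55  107]
 [ 272  218  537 -157   62   18   68   82]
 [ 273  220  537 -155   44   17   67  107]
 [ 273  219  538 -155   52   19   63  117]
 [ 273  218  538 -154   59   17   58  110]
 [ 272  219  539 -159   60   21   61   83]
 [ 273  217  539 -154   67   19   47   76]]
```

Emit:
apply_moves --pt "-0.21 0 0.8 0 0 0 0" --pt "-0.21 -5 0 0 0 0 0" --pt "-0.21 -7 0 0 0 0 0" --pt "-0.21 -7 0 0 0 0 0" --pt "-0.21 -4 0 0 0 0 0" --pt "-0.21 -2 0 0 0 0 0" --pt "-0.21 0 0 0 0 0 0" --pt "-0.21 0 0 0 0 0 0"

```text
time: 11.65
tool_pos: [450.4, -149.2, 43.5]
tcp_rot: [180.0, -0.0, 175.5]
ft_force: [0.0, -0.8, -0.1]
finger_gap: 33.7
grip_force: 11.8
```

```bash
python3 look.py 5
```

```text
11.7 [ 450.3 -149.2   43.5] [180.   -0.  175.5] 33.96109134825539 11.808575838804245 [ 0.4 -0.7 -0.6]
[267 212]
[[257 208 470 ...  53  38  27]
 [263 202 471 ...  45  18  28]
 [262 203 471 ...  30   8  64]
 ...
 [272 222 539 ...  18  66 213]
 [274 220 539 ...  18  65 172]
 [273 220 539 ...  18  66 108]]
```

View pics/l5.png

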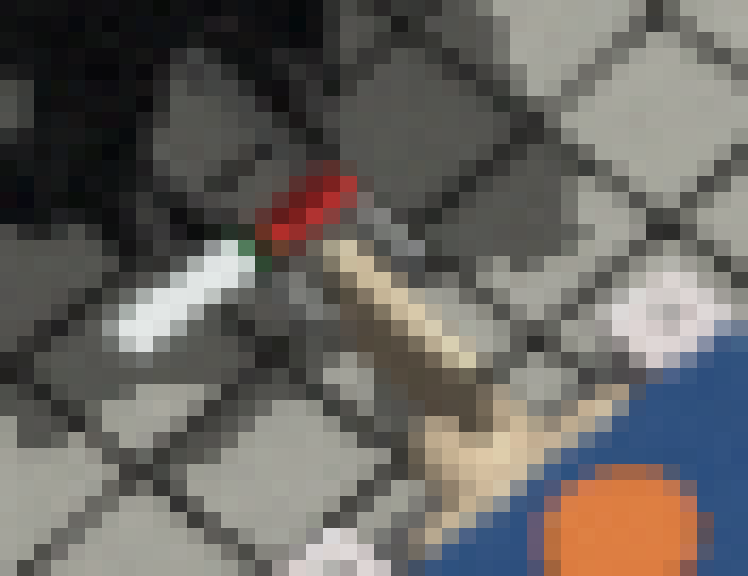

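l5: the fin's front end, at (345,250), stands between the left tip at (405,240) and the right tip at (310,305). The pointer lies over the green at about (255,250), and the cover is still flat. I'll check the clearances in numbers.

```bash
python3 - <<'E'
import pickle
from h import *
np.set_printoptions(precision=1,suppress=True)
s=pickle.load(open("scene5.pkl","rb"))
uv,P,c=cloud(s,245,280,195,225);hs=cv2.cvtColor(c[None],cv2.COLOR_BGR2HSV)[0]
x=np.array([.997,-.078]);y=np.array([.078,.997]);N=np.array([601.4,-160.6])
a=(P[:,:2]-N)@x;b=(P[:,:2]-N)@y
g=(P[:,2]>48)&(P[:,2]<72)&(a>-115)&(a<-75)
for n,k in(("L",g&(b>6)&(b<18)&(hs[:,1]<35)),("R",g&(b<-7)&(b>-18)&(hs[:,1]<35)),("fin",g&(abs(b)<7)&(hs[:,1]>45))): print(n,k.sum(),np.c_[uv,a,b,P[:,2]][k][:12])
E
```

```text
L 12 [[ 266.   206.  -112.6   12.8   66.5]
 [ 266.   207.  -109.7   10.4   66. ]
 [ 267.   207.  -107.6   13.1   65.3]
 [ 266.   208.  -112.6   10.9   54.5]
 [ 267.   208.  -105.9   11.1   62.8]
 [ 268.   208.  -103.    13.4   63.7]
 [ 267.   209.  -107.8   11.2   53.1]
 [ 268.   209.  -100.1   10.9   63.3]
 [ 269.   209.   -96.3   12.6   66.1]
 [ 268.   210.  -101.1   10.5   55.3]
 [ 269.   210.   -95.4   11.2   61.7]
 [ 269.   211.   -95.3   10.2   55.9]]
R 12 [[ 260.   211.  -114.2  -14.    62.3]
 [ 261.   211.  -109.4  -12.6   66.8]
 [ 262.   211.  -107.5   -9.9   65.8]
 [ 261.   212.  -112.2  -12.3   55.5]
 [ 262.   212.  -104.5  -12.4   65.7]
 [ 263.   212.  -102.    -9.9   65.7]
 [ 262.   213.  -104.5  -13.5   59.8]
 [ 263.   213.   -98.5  -12.7   66.6]
 [ 264.   213.   -95.6  -10.5   67.7]
 [ 263.   214.  -100.7  -12.7   56.4]
 [ 264.   214.   -96.6  -11.    59.6]
 [ 264.   215.   -93.6  -13.6   59.7]]
fin 18 [[ 264.   207.  -113.5    4.8   68.2]
 [ 264.   210.  -104.1   -3.1   68.8]
 [ 265.   211.   -99.7   -2.6   66.6]
 [ 266.   211.   -95.6   -1.    69.9]
 [ 265.   212.  -102.2   -2.4   55.8]
 [ 266.   212.   -92.7   -3.5   69.6]
 [ 267.   212.   -90.    -1.2   70.3]
 [ 265.   213.  -101.1   -4.    51.9]
 [ 266.   213.   -92.3   -4.7   64.4]
 [ 267.   213.   -89.8   -2.3   64.6]
 [ 266.   214.   -97.2   -3.2   48.7]
 [ 267.   214.   -90.2   -3.1   57.8]]
```

```bash
python3 -c "
from bench import r
print(r.hand_in())"
```

```text
the job is handed in; nothing more can be done
None
```

I handed the job in at about 11.7 s: the cover is snapped shut, and the tweezers are held on the green mark (34 mm over the plates, about a 20 mm tip gap). The tips stand astride the fin about 11 mm in from its front end and 15 mm below its top, clear on both sides by about 7 mm; the hand-in returned no verdict.

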